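# Clamp the sample jar with the ratchet knob

## Task

Stand the seed sample jar upright in the jar holder, between the sliding jaw and the V-shaped stop, let go of it, then tighten the black ratchet knob clockwise (seen from above) until the jar is held in the V and the ratchet has slipped two or three clicks - no fourth click. Turn only the knob, not the steel collar below it, and leave the other things on the table where they are.

Things in the scene. Friction and masses are not known exactly. Their poses are not given: they have to be found in the camera images.
- jar_center (a point): centre of the round screw-top sample jar (clear body with seed, white lid; the only jar on the front half of the table), half-way up: 59 mm diameter, 78 mm high, 110 g, upright, standing on the table at the start; z axis up
- holder: the jar holder, fixed to the table: base plate 225 x 90 x 22 mm (top at z = 22 mm, the jar stands on it), with a grey gear housing at one end (60 x 62 mm, top at z = 52 mm) that carries collar and knob. Origin on the table, 12 mm on the stop's side of the plate's middle; x axis from the knob toward the stop, y across, z up
- stop: V-shaped aluminium stop bolted to the plate, at another place along it in each run; 46 mm wide, 34 mm high above the plate. Its 120 degree V opens toward the jaw. Origin on the plate's top, on the axis of a seated jar
- seat (a point): where the jar's centre is once the jar stands on the plate seated in the V: 39 mm above the plate's top. Does not move in a run. x axis: horizontal, from the knob toward the stop, the way the jaw closes; y across the holder; z up
- jaw_face (a point): middle of the flat face of the sliding jaw (46 mm wide, 34 mm high above the plate). Starts fully open: between face and V there is then 7 to 18 mm more than the jar's diameter, along x; the jar goes in with its axis about half of that on the jaw's side of the seat. Turning the knob clockwise moves the jaw along +x, about 10 mm per rad, and it pushes the jar along the plate into the V
- knob_grip (a point): centre of the black knurled ratchet knob: upright cylinder, 35 mm diameter (37 over the knurls), 40 mm high (z = 67 to 107 mm). Turns without end, clockwise seen from above tightens. Up to 1 rad of free play, different in each run, before the jaw moves. Turned back while held it loosens the jaw; let go, everything stays. Its torque is told under knob
- knob (a joint): ratchet slip: angle (rad) of knob against collar, 0 at the start, grows only while the ratchet slips. Turning takes about 0.09 N m until the jar is tight; then the torque swings between 0.30 and 0.06 N m, one click each 0.52 rad of slip: at 0.26, 0.79, 1.31, 1.83. In a pause, friction relaxes and only the click spring is felt: nearly 0 before slip, up to 0.12 N m on the rise to each click
- jaw: the sliding jaw; origin at the foot of its face
- jar: the jar itself; origin at the centre of its underside
- cup: bystander: open white plastic beaker, 65 mm diameter, 78 mm high; origin at the centre of its underside
- stapler: bystander: desk stapler lying flat, 36 x 140 x 42 mm; origin at the centre of its underside
- weight: bystander: brass balance weight, 27 mm diameter, 30 mm high; origin at the centre of its underside
- collar: plain steel collar under the knob, 38 mm diameter, z = 53 to 66 mm, just below the knob's lower end. It drives the jaw directly, past the ratchet: turning it can crush the jar. Origin on its axis at z = 52 mm
There are look-alikes about, which are no part of the job. Leave any brown look-alike of the jar alone.

How it is judged:
By the outcome, as a careful person would: the job done as asked, in the order asked, and still so for the second after the job is handed in, with the robot touching nothing.
It also fails if it takes over 72 s, if anything falls off the work surface, if the arm or the gripper's body presses on something with over 40 N, if the wrist force passes 120 N, or if a joint passes its speed limit or range.

## Robot

A 6-joint arm with a two-finger parallel gripper is mounted at the origin on a cart in front of the work surface, level with it; the furniture and walls round the work are solid. World frame = base frame: x ahead of the robot, y to its left, z up, the work surface at z = 0. Lengths are in m, angles in rad, forces in N, time in s.
With the tool pointing down it reaches from about 0.35 to 0.925 m from the base axis. Payload 6.4 kg.
Tool frame: the origin (TCP) lies between the finger pads; the fingertips stand 17 mm ahead of it and the grasp point (between the pads) lies 2 mm behind it; z points along the fingers, y is the line along which they close (so a half turn about z gives the same grasp; the last joint's range is limited). The gripper opens to 85 mm and grips with 20 to 120 N. Pads are 22 mm wide; open, the fingers measure 114 mm over their backs; the gripper's body (76 mm by 85 mm) begins 54 mm behind the grasp point. The pads swing forward as they close: fully open they stand 13 mm farther back than shut.
Start: joints at [1.173, 0.245, 1.558, -0, 1.339, -0.174], TCP at [0.144, 0.634, 0.248] pointing down, gripper open.
Joint ranges: [-3.13, 3.13], [-1.02, 2.26], [0.13, 2.54], [-0.95, 4.09], [0.21, 2.88], [-2.74, 2.74]. Speed limits (rad/s): [2.57, 2.57, 3.14, 3.14, 3.14, 3.14].

## Interface

Orientations are given as a 3x3 rotation matrix whose columns are the frame's x, y, z axes.
In Python, from bench import status, cams, r gives the robot as it stands. The module is installed in compiled form; this text tells all that it offers.
- The arm moves only by the tool play_rows, never from a script. Its argument "deltas" is a list of rows, each a list of 7 numbers: the closure in counts, from 0 (fully open) to 255 (shut), then the shift along the tool's x, y, z as a fraction of full scale, then the turn, a rotation vector about the tool's x, y, z as a fraction of full scale. In form: [[claw, tx, ty, tz, wx, wy, wz], ...]. A call has exactly 5 rows; each row is the pose to reach, as a shift and turn from the pose commanded when the call began, along the tool's axes at that moment; what a row does not reach only later rows make up. Full scale, the value 1, is 500 mm for a shift and 0.5 rad for a turn. A row lasts 1/12 s, in which the tool goes at most 41.7 mm and 7.16 degrees, less where a joint would pass 70% of its speed; a pose out of reach is approached as far as the arm can. A call with a number of a shift or a turn outside -1 to 1 is refused whole. A call with a gripper value outside its range is refused whole. The fingers move at their own pace and stop on an object; the grip force is fixed at half the most. Time passes only in rows, so rows that repeat a pose let the fingers close, or fill a call up. It gives the time, the measured TCP pose, the force, the opening and the grip force at its end, in the units of the state.
- status.get_state(): the state, without advancing time (a new reading comes with each control period).
- cams.grab_frame(name): name is "side" or "top" or "wrist"; returns the picture (400x640x3 uint8, red, green, blue); there is no depth.
- cams.calibration(name): a dict with "mtx" (3x3 intrinsics, pixels), "xyz" and "attitude" of the camera in the world. Camera axes: x right, y up, looking along -z (the intrinsics and any distortion apply to the point x, -y, -z); pixel columns grow to the right and rows downward; lengths in m; the calibration is good to about 2 mm. A picture is of the moment at which its call begins: read the wrist's pose just before it. calibration takes no time and is no camera call; for the wrist camera it gives the pose at the moment of the call.
- r.close_job(): hands the job in; it is judged then, once.
The state is a dict: "clock": time; "joint_pos": joint angles; "joint_vel": joint speeds; "effort": joint torques, N m; "position": TCP position; "tool_rot": TCP orientation; "force": force on the tool from outside, world axes, zero at the start; "moment": the same for the moment, N m; "gripper_width": finger opening in m; "gripper_force": force on a finger pad.
Only numpy, scipy, OpenCV 4.12 (cv2) and the standard library are available. Lean on these libraries where they do the work, as an engineer would, in place of code of your own. Each camera call takes 0.05 s, during which the arm holds its last target. There are 200 camera calls.

## Working session

There is one attempt and no reset: what is moved stays moved. The work goes in short steps, Python scripts to look and compute and a tool call to move; the robot and the scene stay as the last step left them, time stands still between calls to the robot, and variables do not carry over. Pictures are saved under pics/ and viewed, at most 10 in all, crops included, and the job is handed in when it is done.

Besides the shell and the picture viewer there is one more tool, called after ">>>" as name([rows], argument=value, ...), one row to a line, values as JSON. play_rows: Moves the arm, as the interface text tells. Shift numbers are shares of 500 mm and turn numbers shares of 0.5 rad, none past 1 either way. Its arguments: {"type":"object","properties":{"deltas":{"type":"array"}},"required":["deltas"]}

```bash
mkdir -p pics
cat > h.py <<'E'
import numpy as np,cv2
from bench import status,cams,r
def ray(cal,uv):
    K=np.array(cal["mtx"]);d=np.linalg.inv(K)@np.array([uv[0],uv[1],1.]);d=np.array([d[0],-d[1],-d[2]])
    return np.array(cal["xyz"]),np.array(cal["attitude"])@d
def at_z(cal,uv,z):
    o,d=ray(cal,uv);return o+d*(z-o[2])/d[2]
def proj(cal,p):
    c=np.array(cal["attitude"]).T@(np.array(p)-np.array(cal["xyz"]));q=np.array(cal["mtx"])@np.array([c[0],-c[1],-c[2]]);return q[:2]/q[2]
def save(n,f,crop=None,s=1):
    im=cams.grab_frame(n)[:,:,::-1]
    cv2.imwrite(f"raw_{f}.png",im)
    if crop: im=im[crop[1]:crop[3],crop[0]:crop[2]]
    cv2.imwrite(f"pics/{f}.png",cv2.resize(np.ascontiguousarray(im),None,fx=s,fy=s,interpolation=cv2.INTER_CUBIC))
E
python3 - <<'E'
from h import *
save("top","top1",None,1.25);save("side","side1",None,1.25)
for n in("top","side","wrist"):
    c=cams.calibration(n);print(n,{k:np.round(v,3).tolist() if k!="dist" else v for k,v in c.items()})
s=status.get_state();print(s["clock"],s["position"],np.round(s["tool_rot"],3).tolist(),s["gripper_width"])
E
```

```text
top {'mtx': [[456.689, 0.0, 315.305], [0.0, 456.689, 200.306], [0.0, 0.0, 1.0]], 'xyz': [0.426, -0.04, 1.532], 'attitude': [[-0.025, 0.992, -0.121], [-1.0, -0.027, -0.011], [-0.014, 0.12, 0.993]]}
side {'mtx': [[414.817, 0.0, 327.349], [0.0, 414.817, 202.677], [0.0, 0.0, 1.0]], 'xyz': [0.358, 0.862, 0.725], 'attitude': [[-0.963, 0.142, -0.228], [-0.268, -0.572, 0.775], [-0.02, 0.808, 0.589]]}
wrist {'mtx': [[360.453, 0.0, 313.983], [0.0, 360.453, 204.1], [0.0, 0.0, 1.0]], 'xyz': [0.074, 0.648, 0.373], 'attitude': [[0.221, -0.935, -0.279], [0.975, 0.211, 0.065], [-0.002, -0.286, 0.958]]}
0.1 [0.1440565  0.63334439 0.2472803 ] [[-0.975, 0.222, -0.001], [0.222, 0.975, -0.002], [0.0, -0.002, -1.0]] 0.08535150187815949
```

View pics/top1.png

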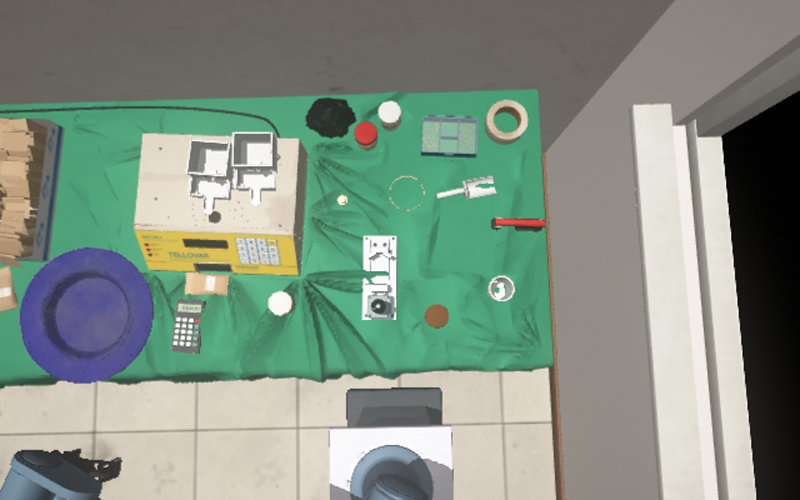

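View pics/side1.png

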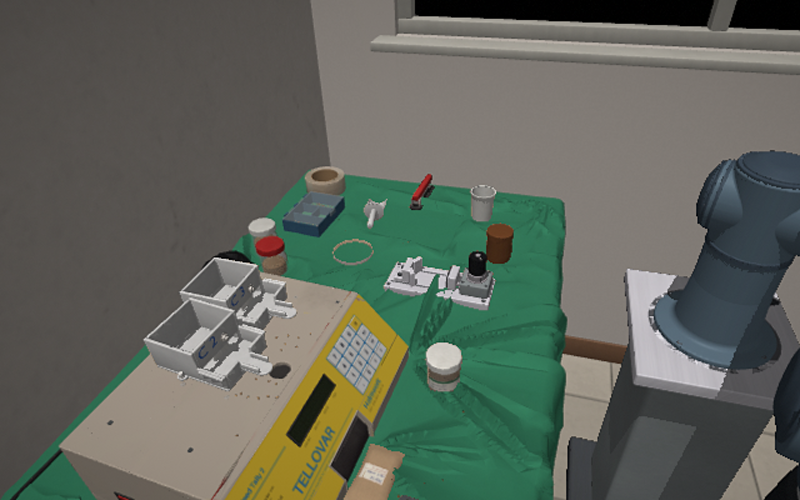

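The front of the table has a white-lidded jar with visible seed at top (280,302) / side (444,366), a solid brown look-alike at top (436,316), and an empty cup at (501,288). A second white-lidded jar stands at the back at (389,113). The jar at (280,302) fits: clear body, seed, white lid, front half. The holder is at (379,278), with its knob at the near end (379,306). I'll confirm this in an enlarged crop.

Run:
```python
from h import *
t=cv2.imread("raw_top1.png");s=cv2.imread("raw_side1.png")
R=lambda im,x0,y0,x1,y1,w,h:cv2.resize(im[y0:y1,x0:x1],(w,h),interpolation=cv2.INTER_CUBIC)
a=R(t,280,180,330,265,350,595)       # 7x
b=R(s,300,195,400,255,450,270) #4.5x
c=R(t,204,222,244,262,220,220) #5.5
d=R(s,330,265,380,320,230,253)
o=np.zeros((595,800,3),np.uint8);o[:595,:350]=a;o[:270,350:]=b;o[300:520,350:570]=c;o[300:553,570:]=d
cv2.imwrite("pics/crop1.png",o)
```

```text
(no output)
```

View pics/crop1.png

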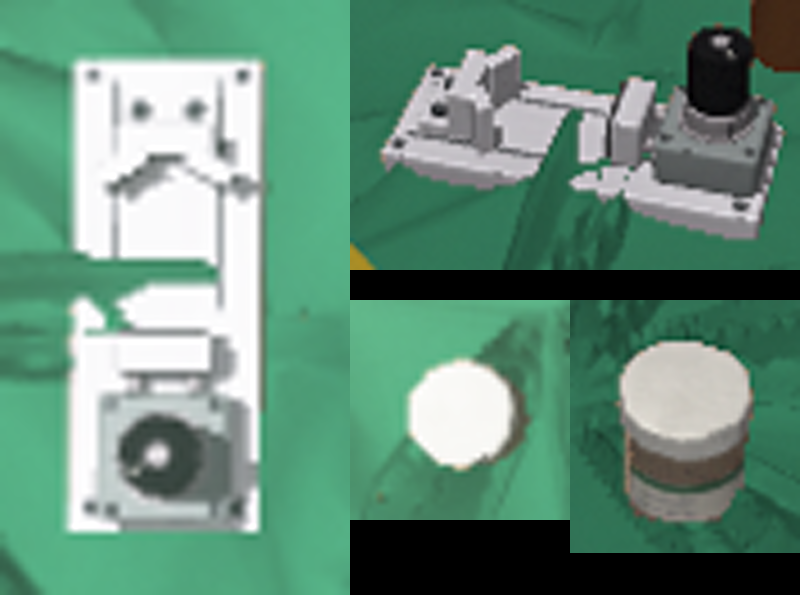

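The crop shows the jar (clear body, seed band, white lid) and the holder: knob top at crop (160,455), V at (165,160), jaw plate at (168,350). The plate corners are at about (75,60), (264,60), (260,532) and (67,532).

Run:
```python
from h import *
c=cams.calibration("top");s=cams.calibration("side")
A=lambda x,y:((x+.5)/7-.5+280,(y+.5)/7-.5+180)
j=at_z(c,((111.5)/5.5-.5+204,(112.5)/5.5-.5+222),.078);print("jar",j)
print("side lid ctr", at_z(s,((115.5)/4.6-.5+330,(91)/4.6-.5+265),.078))
k=at_z(c,A(160,455),.107);print("knob",k)
P=[at_z(c,A(*q),.022) for q in((75,60),(264,60),(260,532),(67,532))];print(np.round(P,4))
print("V apex",at_z(c,A(165,157),.056),"ends",at_z(c,A(115,188),.056),at_z(c,A(235,188),.056))
print("jaw top face edge",at_z(c,A(120,333),.056),at_z(c,A(212,333),.056), "back",at_z(c,A(120,373),.056),at_z(c,A(212,373),.056))
print("knob side",at_z(s,((720-350+.5)/4.5-.5+300,(42.5)/4.5-.5+195),.107))
```

```text
jar [0.47751461 0.27002914 0.078     ]
side lid ctr [0.47616975 0.27446998 0.078     ]
knob [0.46213425 0.01879705 0.107     ]
[[ 0.6531  0.0588  0.022 ]
 [ 0.6507 -0.0314  0.022 ]
 [ 0.4271 -0.0238  0.022 ]
 [ 0.4294  0.0667  0.022 ]]
V apex [0.60129769 0.01557117 0.056     ] ends [0.58742053 0.03912156 0.056     ] [ 0.5859379  -0.01662002  0.056     ]
jaw top face edge [0.51999233 0.03816033 0.056     ] [ 0.51888826 -0.00434544  0.056     ] back [0.50153778 0.03853357 0.056     ] [ 0.50044262 -0.00390844  0.056     ]
knob side [0.46314831 0.02077917 0.107     ]
```

>>> play_rows([
  [0,-0.29,-0.27,-0.02,0,0,0],
  [0,-0.29,-0.27,-0.02,0,0,0],
  [0,-0.29,-0.27,-0.02,0,0,0],
  [0,-0.29,-0.27,-0.02,0,0,0],
  [0,-0.29,-0.27,-0.02,0,0,0],
])

```text
clock: 0.52
position: [0.2565, 0.4676, 0.2578]
tool_rot: [[-0.975, 0.223, -0.0], [0.223, 0.975, -0.001], [-0.0, -0.001, -1.0]]
force: [0.3, -0.1, 1.2]
gripper_width: 0.0853
gripper_force: 0.0
```

>>> play_rows([
  [0,-0.29,-0.27,-0.02,0,0,0],
  [0,-0.29,-0.27,-0.02,0,0,0],
  [0,-0.29,-0.27,-0.02,0,0,0],
  [0,-0.29,-0.27,-0.02,0,0,0],
  [0,-0.29,-0.27,-0.02,0,0,0],
])

```text
clock: 0.93
position: [0.368, 0.3037, 0.2682]
tool_rot: [[-0.975, 0.223, 0.0], [0.223, 0.975, -0.0], [-0.0, -0.0, -1.0]]
force: [-0.3, 0.8, 0.4]
gripper_width: 0.0855
gripper_force: 0.0
```

>>> play_rows([
  [0,-0.27,-0.26,-0.02,0,0,-0.376],
  [0,-0.27,-0.26,-0.02,0,0,-0.376],
  [0,-0.27,-0.26,-0.02,0,0,-0.376],
  [0,-0.27,-0.26,-0.02,0,0,-0.376],
  [0,-0.27,-0.26,-0.02,0,0,-0.376],
])

```text
clock: 1.35
position: [0.4711, 0.1465, 0.2783]
tool_rot: [[-0.999, 0.038, 0.0], [0.038, 0.999, -0.001], [-0.0, -0.001, -1.0]]
force: [0.2, 0.6, 0.1]
gripper_width: 0.0854
gripper_force: 0.0
```

Run:
```python
from h import *
s=status.get_state();cc=cams.calibration("wrist");save("wrist","w1",None,1.25)
import pickle;pickle.dump(cc,open("w1.pkl","wb"))
print(s["clock"],s["position"],np.round(s["tool_rot"],4).tolist(),np.round(s["joint_pos"],3),s["force"])
```

```text
1.35 [0.47113921 0.14645913 0.2783342 ] [[-0.9993, 0.0382, 0.0004], [0.0382, 0.9993, -0.0007], [-0.0004, -0.0006, -1.0]] [ 7.100e-02 -1.570e-01  1.918e+00 -1.000e-03  1.380e+00 -1.461e+00] [0.19323347 0.56187935 0.10392472]
```

View pics/w1.png

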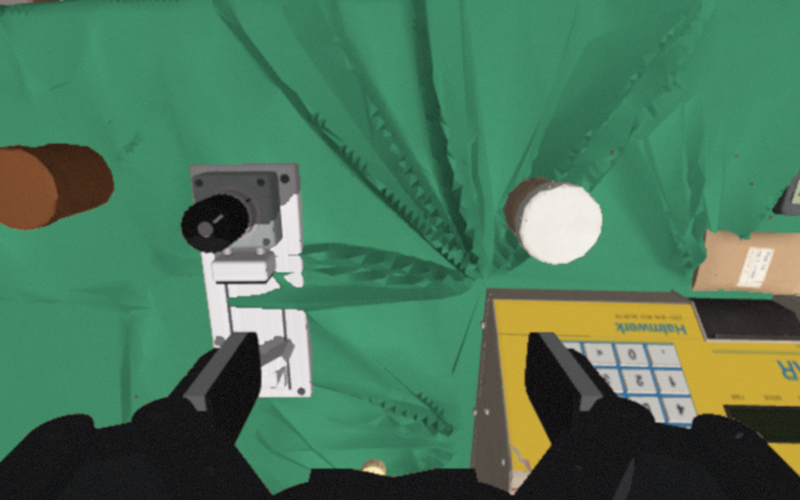

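The wrist view shows the jar lid centred at (561,223), the knob top at (208,227), the jaw's face edge at about (213-275,275) and the V partly hidden by a finger.

Run:
```python
from h import *
import pickle;c=pickle.load(open("w1.pkl","rb"))
A=lambda x,y:((x+.5)/1.25-.5,(y+.5)/1.25-.5)
print("jar",at_z(c,A(561,223),.078),"lid d",at_z(c,A(520,223),.078)-at_z(c,A(602,223),.078))
print("knob top",at_z(c,A(205,227),.107), at_z(c,A(181,224),.107)-at_z(c,A(231,230),.107))
print("plate",[np.round(at_z(c,A(*q),.022),4) for q in((191,165),(299,165),(311,397))])
print("jaw face top edge",at_z(c,A(214,267),.056),at_z(c,A(272,267),.056),"bottom",at_z(c,A(218,282),.022),at_z(c,A(272,282),.022))
s=status.get_state();R=np.array(s["tool_rot"])
print("machine corner z0/.15",at_z(c,A(488,290),0.),at_z(c,A(488,290),.15))
print(R.T@(np.array([.477,.271,.2])-s["position"])/.5)
```

```text
jar [0.47621472 0.26911723 0.078     ] lid d [-0.00224723 -0.06054104  0.        ]
knob top [0.4631932  0.01830001 0.107     ] [-0.00538363 -0.03310737  0.        ]
plate [array([ 0.4284, -0.0221,  0.022 ]), array([0.4317, 0.068 , 0.022 ]), array([0.6547, 0.0581, 0.022 ])]
jaw face top edge [ 0.50763302 -0.00183192  0.056     ] [0.50937822 0.04527459 0.056     ] bottom [ 0.53253788 -0.0149875   0.022     ] [0.53433839 0.03364512 0.022     ]
machine corner z0/.15 [0.55790661 0.23291449 0.        ] [0.49887375 0.20126212 0.15      ]
[0.00266146 0.2543278  0.15653435]
```

Run:
```python
from h import *
import pickle;c=pickle.load(open("w1.pkl","rb"));t=cams.calibration("top")
A=lambda x,y:((x+.5)/1.25-.5,(y+.5)/1.25-.5)
def tri(a,b):
    (o,d),(p,e)=a,b;k=np.linalg.lstsq(np.c_[d,-e],p-o,rcond=None)[0];return o+d*k[0],p+e*k[1]
print(*tri(ray(c,A(488,290)),ray(t,A(300,275))))
```

```text
[0.55156312 0.22951323 0.01611854] [0.55159094 0.229255   0.016075  ]
```

>>> play_rows([
  [0,-0.002,0.246,0.236,0,0,0],
  [0,-0.002,0.246,0.236,0,0,0],
  [0,-0.002,0.246,0.236,0,0,0],
  [0,-0.002,0.246,0.236,0,0,0],
  [0,-0.002,0.246,0.236,0,0,0],
])

```text
clock: 1.82
position: [0.4711, 0.2744, 0.1535]
tool_rot: [[-0.999, 0.033, -0.011], [0.033, 0.999, -0.002], [0.011, -0.003, -1.0]]
force: [-1.4, 0.0, -0.4]
gripper_width: 0.0852
gripper_force: 0.0
```

Run:
```python
from h import *
s=status.get_state();save("wrist","w2",None,1.0)
print(s["clock"],s["position"],s["force"]); c=cams.calibration("wrist"); 
for z in(.078,0): print(proj(c,[.477,.2695,z]))
```

```text
1.8167 [0.47111928 0.27441463 0.15345171] [-1.38911866  0.0015239  -0.42814711]
[310.50902465 231.25822366]
[311.6740832  197.45820041]
```

View pics/w2.png

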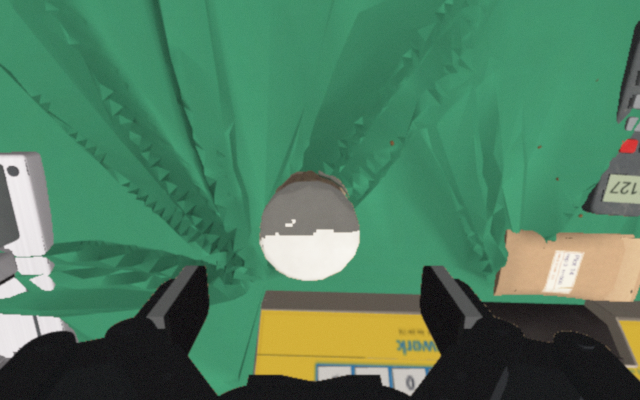

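The lid centre is at (310,230), where (310.5,231) was predicted, so I'm going down.

>>> play_rows([
  [0,0,0,0.05,0,0,0],
  [0,0,0,0.1,0,0,0],
  [0,0,0,0.15,0,0,0],
  [0,0,0,0.19,0,0,0],
  [0,0,0,0.19,0,0,0],
])

```text
clock: 2.28
position: [0.473, 0.2707, 0.0622]
tool_rot: [[-0.999, 0.037, -0.006], [0.037, 0.999, -0.002], [0.006, -0.003, -1.0]]
force: [-1.5, -0.2, -0.4]
gripper_width: 0.0854
gripper_force: 0.0
```

>>> play_rows([
  [0,0,0,0.036,0,0,0],
  [0,0,0,0.036,0,0,0],
  [0,0,0,0.036,0,0,0],
  [0,0,0,0.036,0,0,0],
  [0,0,0,0.036,0,0,0],
])

```text
clock: 2.7
position: [0.4764, 0.2726, 0.0492]
tool_rot: [[-0.999, 0.036, 0.003], [0.036, 0.999, 0.001], [-0.003, 0.001, -1.0]]
force: [0.4, 0.0, 0.8]
gripper_width: 0.0852
gripper_force: 0.0
```

>>> play_rows([
  [0,-0.001,-0.005,0.006,0,0,0],
  [0,-0.001,-0.005,0.006,0,0,0],
  [255,-0.001,-0.005,0.006,0,0,0],
  [255,-0.001,-0.005,0.006,0,0,0],
  [255,-0.001,-0.005,0.006,0,0,0],
])

```text
clock: 3.12
position: [0.4762, 0.27, 0.0449]
tool_rot: [[-0.999, 0.036, 0.001], [0.036, 0.999, 0.0], [-0.001, 0.0, -1.0]]
force: [-0.3, -0.4, -0.6]
gripper_width: 0.0581
gripper_force: 64.1
```

>>> play_rows([
  [255,0,0,0,0,0,0],
  [255,0,0,0,0,0,0],
  [255,0,0,0,0,0,0],
  [255,0,0,0,0,0,0],
  [255,0,0,0,0,0,0],
])

```text
clock: 3.53
position: [0.4762, 0.27, 0.0447]
tool_rot: [[-0.999, 0.036, 0.001], [0.036, 0.999, 0.0], [-0.001, 0.0, -1.0]]
force: [1.0, 0.9, 4.5]
gripper_width: 0.0578
gripper_force: 64.0
```

>>> play_rows([
  [255,0,0,-0.04,0,0,0],
  [255,0,0,-0.1,0,0,0],
  [255,0,0,-0.17,0,0,0],
  [255,0,0,-0.25,0,0,0],
  [255,0,0,-0.32,0,0,0],
])

```text
clock: 3.95
position: [0.4748, 0.2696, 0.2052]
tool_rot: [[-0.999, 0.036, -0.002], [0.036, 0.999, -0.0], [0.002, -0.001, -1.0]]
force: [1.0, 1.2, -1.8]
gripper_width: 0.0579
gripper_force: 64.5
```

>>> play_rows([
  [255,0.0,-0.06,-0.05,0,0,0],
  [255,0.0,-0.12,-0.09,0,0,0],
  [255,0,-0.18,-0.09,0,0,0],
  [255,0,-0.25,-0.09,0,0,0],
  [255,0,-0.32,-0.09,0,0,0],
])

```text
clock: 4.37
position: [0.469, 0.1088, 0.2487]
tool_rot: [[-0.999, 0.035, -0.001], [0.035, 0.999, -0.0], [0.001, -0.0, -1.0]]
force: [-0.1, -0.4, -1.5]
gripper_width: 0.0583
gripper_force: 64.7
```

>>> play_rows([
  [255,-0.06,0,0,0,0,0],
  [255,-0.12,0,0,0,0,0],
  [255,-0.18,0,0,0,0,0],
  [255,-0.25,0,0,0,0,0],
  [255,-0.25,0,0,0,0,0],
])

```text
clock: 4.78
position: [0.5981, 0.1044, 0.2464]
tool_rot: [[-0.999, 0.037, -0.002], [0.037, 0.999, -0.0], [0.002, -0.0, -1.0]]
force: [-1.4, -0.3, -1.6]
gripper_width: 0.0578
gripper_force: 64.9
```

>>> play_rows([
  [255,0,0,0,0,0,0],
  [255,0,0,0,0,0,0],
  [255,0,0,0,0,0,0],
  [255,0,0,0,0,0,0],
  [255,0,0,0,0,0,0],
])

```text
clock: 5.2
position: [0.5942, 0.1057, 0.2497]
tool_rot: [[-0.999, 0.035, 0.0], [0.035, 0.999, -0.0], [-0.0, 0.0, -1.0]]
force: [0.2, 0.3, -2.3]
gripper_width: 0.0578
gripper_force: 64.9
```

Run:
```python
from h import *
s=status.get_state();cc=cams.calibration("wrist");save("wrist","w3",None,1.25)
import pickle;pickle.dump(cc,open("w3.pkl","wb"))
print(s["clock"],s["position"],np.round(s["tool_rot"],4).tolist(),s["force"],s["gripper_width"])
```

```text
5.2 [0.59421467 0.10567794 0.24971294] [[-0.9994, 0.0355, 0.0005], [0.0355, 0.9994, -0.0], [-0.0005, 0.0, -1.0]] [ 0.17223198  0.28412485 -2.33618014] 0.05783865078195599
```

View pics/w3.png

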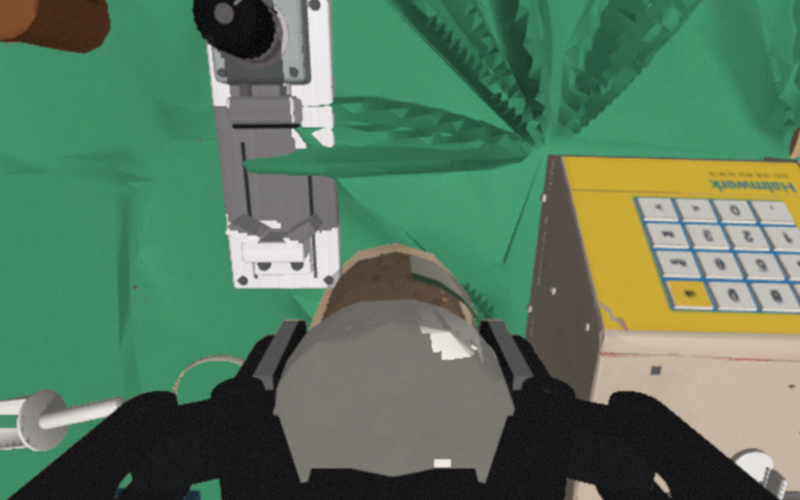

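The whole holder shows here: jaw at (263,110), V at about (275,230), far plate corners at (237,288) and (339,288). I'm enlarging it.

Run:
```python
from h import *
im=cv2.imread("raw_w3.png")[70:190,165:280]
im=cv2.convertScaleAbs(im,alpha=1.3)
cv2.imwrite("pics/w3c.png",cv2.resize(im,None,fx=5,fy=5,interpolation=cv2.INTER_CUBIC))
```

```text
(no output)
```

View pics/w3c.png

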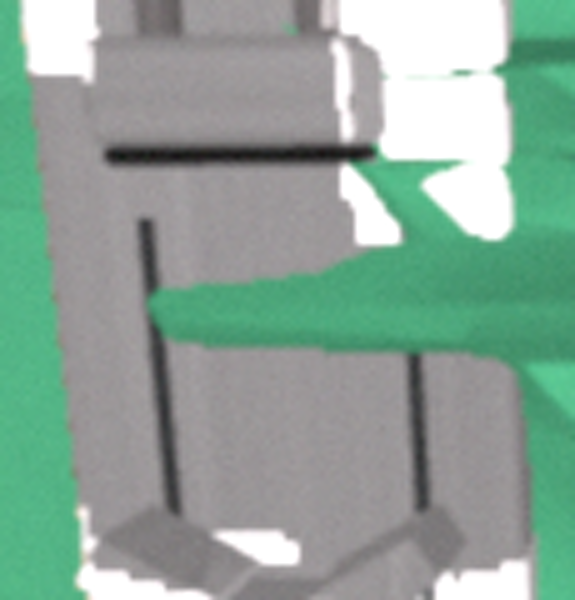

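Run:
```python
from h import *
import pickle;c=pickle.load(open("w3.pkl","rb"))
A=lambda x,y:((x+.5)/5-.5+165,(y+.5)/5-.5+70)
D=lambda x,y:((x+.5)/1.25-.5,(y+.5)/1.25-.5)
B=lambda p:np.round((proj(c,p)-[165,70]+.5)*5-.5)
g=lambda n,q,z:print(n,np.round(at_z(c,A(*q),z),4)[:2])
print("far corners",[np.round(at_z(c,D(*q),.022),4)[:2] for q in((236,288),(339,288))])
g("jaw foot L",(105,155),.022);g("jaw foot R",(375,152),.022);g("jaw top edge L",(95,135),.056);g("jaw topR",(335,135),.056)
g("Vend L foot",(165,508),.022);g("Vend R foot",(430,508),.022)
a=np.array([np.cos(-.035),np.sin(-.035),0]);n=np.array([-a[1],a[0],0])
for sx in(.560,.566,.572):
    S=np.array([sx,.0205-.035*(sx-.455),0])
    print(sx,S[1])
    for z in(.022,.056):
        print(z,[B(S+a*x+n*y+[0,0,z]).tolist() for x,y in((34-.0,0),(20.8,-23),(20.8,23)) for x,y in[(x/1e3,y/1e3)]])
```

```text
far corners [array([ 0.6519, -0.029 ]), array([0.6548, 0.0571])]
jaw foot L [ 0.5219 -0.0144]
jaw foot R [0.5231 0.0365]
jaw top edge L [ 0.5186 -0.004 ]
jaw topR [0.52   0.0367]
Vend L foot [ 0.5896 -0.0117]
Vend R foot [0.5914 0.041 ]
0.56 0.016825
0.022 [[304.0, 525.0], [183.0, 459.0], [416.0, 459.0]]
0.056 [[260.0, 564.0], [126.0, 492.0], [383.0, 492.0]]
0.566 0.016615000000000005
0.022 [[306.0, 554.0], [186.0, 489.0], [417.0, 489.0]]
0.056 [[263.0, 596.0], [130.0, 525.0], [385.0, 525.0]]
0.572 0.016405000000000003
0.022 [[308.0, 583.0], [189.0, 519.0], [419.0, 519.0]]
0.056 [[265.0, 628.0], [133.0, 557.0], [386.0, 557.0]]
```

The seat comes out at x≈0.568, y≈0.017 and the jaw face at about 0.521, so the gap is about 17 mm. I'll aim the jar axis at (0.559, 0.017).

>>> play_rows([
  [255,0.016,-0.045,0.02,0,0,0],
  [255,0.032,-0.09,0.06,0,0,0],
  [255,0.048,-0.135,0.12,0,0,0],
  [255,0.064,-0.179,0.18,0,0,0],
  [255,0.064,-0.179,0.24,0,0,0],
])

```text
clock: 5.67
position: [0.5586, 0.0145, 0.1288]
tool_rot: [[-0.999, 0.038, 0.001], [0.038, 0.999, -0.001], [-0.001, -0.001, -1.0]]
force: [1.3, 0.4, -1.1]
gripper_width: 0.0577
gripper_force: 65.0
```

>>> play_rows([
  [255,0,0,0,0,0,0],
  [255,0,0,0,0,0,0],
  [255,0,0,0,0,0,0],
  [255,0,0,0,0,0,0],
  [255,0,0,0,0,0,0],
])

```text
clock: 6.08
position: [0.5614, 0.0175, 0.1318]
tool_rot: [[-0.999, 0.035, 0.004], [0.035, 0.999, -0.001], [-0.004, -0.001, -1.0]]
force: [0.4, -0.7, -1.6]
gripper_width: 0.0582
gripper_force: 64.9
```

>>> play_rows([
  [255,0.003,0,0.03,0,0,0],
  [255,0.003,0,0.06,0,0,0],
  [255,0.003,0,0.09,0,0,0],
  [255,0.003,0,0.115,0,0,0],
  [255,0.003,0,0.115,0,0,0],
])

```text
clock: 6.5
position: [0.557, 0.0177, 0.07]
tool_rot: [[-0.999, 0.035, -0.003], [0.035, 0.999, 0.001], [0.003, 0.0, -1.0]]
force: [-0.9, -0.1, -1.3]
gripper_width: 0.058
gripper_force: 64.9
```

>>> play_rows([
  [255,0,0,0,0,0,0],
  [255,0,0,0,0,0,0],
  [255,0,0,0,0,0,0],
  [255,0,0,0,0,0,0],
  [255,0,0,0,0,0,0],
])

```text
clock: 6.92
position: [0.5587, 0.0171, 0.0726]
tool_rot: [[-0.999, 0.036, 0.001], [0.036, 0.999, -0.0], [-0.001, -0.0, -1.0]]
force: [0.5, 0.5, -1.4]
gripper_width: 0.0578
gripper_force: 64.9
```

Run:
```python
from h import *
save("side","s2",(290,150,410,250),6)
s=status.get_state();print(s["position"],s["force"],s["moment"])
```

```text
[0.55858477 0.01713487 0.0723892 ] [ 0.48416216 -0.3800842  -0.90274154] [ 0.00453239  0.0173094  -0.04480449]
```

View pics/s2.png

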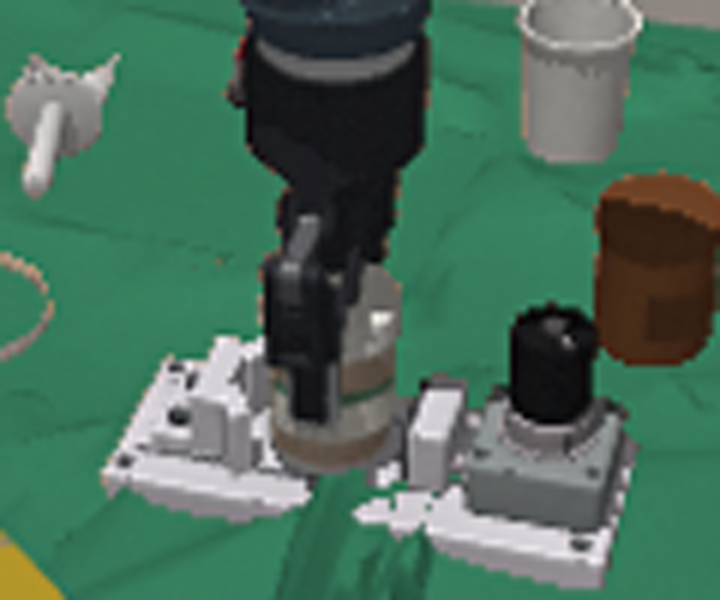

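The jar hangs between the stop at (225,400) and the jaw at (435,430), with room on both sides. I'm lowering it to contact.

>>> play_rows([
  [255,0,0,0.004,0,0,0],
  [255,0,0,0.007,0,0,0],
  [255,0,0,0.01,0,0,0],
  [255,0,0,0.01,0,0,0],
  [255,0,0,0.01,0,0,0],
])

```text
clock: 7.38
position: [0.5582, 0.0172, 0.0668]
tool_rot: [[-0.999, 0.036, 0.0], [0.036, 0.999, 0.0], [-0.0, 0.0, -1.0]]
force: [-0.4, -0.1, 0.8]
gripper_width: 0.0577
gripper_force: 65.1
```

Force barely above zero, so it's close to contact; one small step more.

>>> play_rows([
  [255,0,0,0.002,0,0,0],
  [255,0,0,0.002,0,0,0],
  [255,0,0,0.002,0,0,0],
  [255,0,0,0.002,0,0,0],
  [255,0,0,0.002,0,0,0],
])

```text
clock: 7.8
position: [0.5584, 0.0172, 0.0667]
tool_rot: [[-0.999, 0.036, -0.0], [0.036, 0.999, -0.0], [0.0, -0.0, -1.0]]
force: [-3.9, 0.0, 7.7]
gripper_width: 0.0578
gripper_force: 65.4
```

>>> play_rows([
  [150,0,0,-0.001,0,0,0],
  [80,0,0,-0.001,0,0,0],
  [0,0,0,-0.001,0,0,0],
  [0,0,0,-0.001,0,0,0],
  [0,0,0,-0.001,0,0,0],
])

```text
clock: 8.22
position: [0.5582, 0.0172, 0.0661]
tool_rot: [[-0.999, 0.036, -0.0], [0.036, 0.999, 0.0], [0.0, 0.0, -1.0]]
force: [0.2, -0.4, 0.3]
gripper_width: 0.0854
gripper_force: 0.0
```

>>> play_rows([
  [0,0,0,0,0,0,0],
  [0,0,0,-0.02,0,0,0],
  [0,0,0,-0.08,0,0,0],
  [0,0,0,-0.16,0,0,0],
  [0,0,0,-0.24,0,0,0],
])

```text
clock: 8.63
position: [0.5573, 0.0173, 0.1874]
tool_rot: [[-0.999, 0.036, -0.002], [0.036, 0.999, 0.0], [0.002, 0.0, -1.0]]
force: [1.9, -1.2, -0.0]
gripper_width: 0.0855
gripper_force: 0.0
```

>>> play_rows([
  [0,0.05,-0.001,0,0,0,-0.2],
  [0,0.1,-0.002,0,0,0,-0.4],
  [0,0.15,-0.003,0,0,0,-0.6],
  [0,0.191,-0.003,0,0,0,-0.8],
  [0,0.191,-0.003,0,0,0,-1],
])

```text
clock: 9.05
position: [0.4597, 0.0197, 0.1862]
tool_rot: [[-0.892, -0.452, -0.002], [-0.452, 0.892, 0.0], [0.001, 0.001, -1.0]]
force: [0.1, -0.1, 0.3]
gripper_width: 0.0857
gripper_force: 0.0
```

>>> play_rows([
  [0,0,0,0,0,0,0],
  [0,0,0,0,0,0,0],
  [0,0,0,0,0,0,0],
  [0,0,0,0,0,0,0],
  [0,0,0,0,0,0,0],
])

```text
clock: 9.47
position: [0.4631, 0.0191, 0.1864]
tool_rot: [[-0.895, -0.447, -0.0], [-0.447, 0.895, 0.0], [0.0, 0.0, -1.0]]
force: [0.4, -0.3, -0.0]
gripper_width: 0.0851
gripper_force: 0.0
```

Run:
```python
from h import *
s=status.get_state();cc=cams.calibration("wrist");save("wrist","w4",None,1.25)
import pickle;pickle.dump(cc,open("w4.pkl","wb"))
print(s["position"],s["joint_pos"],proj(cc,[.4628,.019,.107]),proj(cc,[.5582,.0172,.100]),s["moment"])
```

```text
[0.4631085  0.01906156 0.18635502] [-2.04256760e-01 -1.37639770e-01  2.07521554e+00  8.91473600e-06
  1.20407397e+00 -2.23837115e+00] [316.99503244 222.21383142] [252.23635125 334.63778326] [ 0.00826049 -0.02586142  0.00839018]
```

View pics/w4.png

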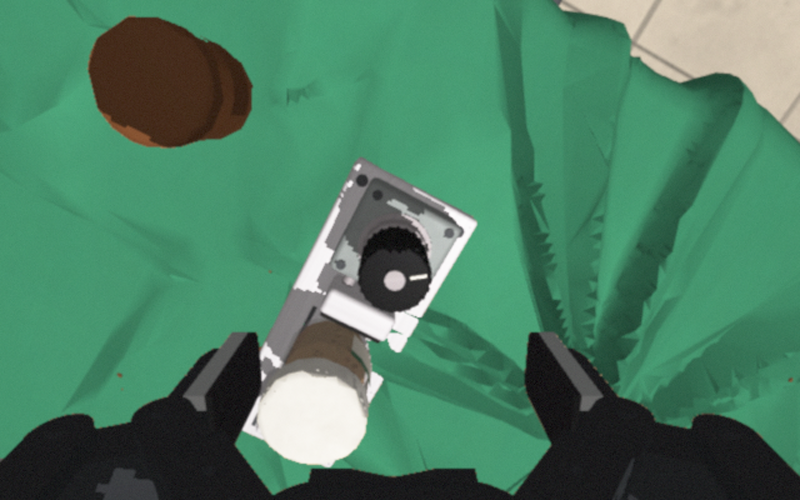

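The knob top is centred at (395,279), where (396.5,278) was predicted. The jar lid at (314,418) is where predicted, so the jar stands upright. I'm going down onto the knob.

>>> play_rows([
  [0,0,-0.001,0.05,0,0,0],
  [0,0,-0.001,0.1,0,0,0],
  [0,0,-0.001,0.15,0,0,0],
  [0,0,-0.001,0.18,0,0,0],
  [0,0,-0.001,0.188,0,0,0],
])

```text
clock: 9.93
position: [0.4609, 0.0191, 0.0893]
tool_rot: [[-0.894, -0.447, -0.006], [-0.447, 0.894, 0.001], [0.005, 0.004, -1.0]]
force: [0.0, -0.4, 0.3]
gripper_width: 0.0859
gripper_force: 0.0
```

>>> play_rows([
  [0,0,0,0,0,0,0],
  [0,0,0,0,0,0,0],
  [0,0,0,0,0,0,0],
  [0,0,0,0,0,0,0],
  [0,0,0,0,0,0,0],
])

```text
clock: 10.35
position: [0.4637, 0.0185, 0.0934]
tool_rot: [[-0.894, -0.448, 0.002], [-0.448, 0.894, -0.0], [-0.002, -0.001, -1.0]]
force: [-0.3, -0.4, 0.0]
gripper_width: 0.0853
gripper_force: 0.0
```

>>> play_rows([
  [0,0,0,0.002,0,0,0],
  [255,0,0,0.002,0,0,0],
  [255,0,0,0.002,0,0,0],
  [255,0,0,0.002,0,0,0],
  [255,0,0,0.002,0,0,0],
])

```text
clock: 10.77
position: [0.4629, 0.0187, 0.0913]
tool_rot: [[-0.894, -0.448, 0.0], [-0.448, 0.894, -0.0], [0.0, -0.0, -1.0]]
force: [-0.3, 0.5, 0.6]
gripper_width: 0.0388
gripper_force: 0.0
```

>>> play_rows([
  [255,0,0,0,0,0,0],
  [255,0,0,0,0,0,0],
  [255,0,0,0,0,0,0],
  [255,0,0,0,0,0,0],
  [255,0,0,0,0,0,0],
])

```text
clock: 11.18
position: [0.4627, 0.0193, 0.0917]
tool_rot: [[-0.894, -0.448, -0.001], [-0.448, 0.894, 0.001], [0.0, 0.002, -1.0]]
force: [-2.7, 2.4, 5.1]
gripper_width: 0.0338
gripper_force: 59.2
```

```bash
cat > st.py <<'E'
from h import *
M=[];F=[]
for i in range(3):
    s=status.get_state();M.append(s["moment"][2]);F.append(s["force"])
    if i<2: cams.grab_frame("wrist")
R=np.array(s["tool_rot"]);print(round(s["clock"],2),"Mz",np.round(M,3),"F",np.round(np.mean(F,0),1),"pos",np.round(s["position"],4),"yaw",round(np.arctan2(R[1,1],R[0,1]),4),"j6",round(s["joint_pos"][5],3),"w",round(s["gripper_width"],4),"tau6",round(s["effort"][5],3))
E
python3 st.py
```

```text
11.28 Mz [ 0.038 -0.013  0.006] F [-3.1  2.9  4.9] pos [0.4627 0.0193 0.0916] yaw 2.0349 j6 -2.24 w 0.0334 tau6 0.001
```

>>> play_rows([
  [255,0,0,0,0,0,0.2],
  [255,0,0,0,0,0,0.4],
  [255,0,0,0,0,0,0.6],
  [255,0,0,0,0,0,0.8],
  [255,0,0,0,0,0,1],
])

```text
clock: 11.7
position: [0.4625, 0.0196, 0.0916]
tool_rot: [[-0.999, 0.041, -0.002], [0.041, 0.999, 0.002], [0.002, 0.002, -1.0]]
force: [-3.7, 4.1, 6.2]
gripper_width: 0.0335
gripper_force: 59.0
```

```bash
python3 st.py
```

```text
11.8 Mz [ 0.134  0.06  -0.048] F [-3.5  4.9  5.9] pos [0.4625 0.0196 0.0916] yaw 1.5329 j6 -1.738 w 0.0338 tau6 0.432
```

>>> play_rows([
  [255,0,0,0,0,0,0.2],
  [255,0,0,0,0,0,0.4],
  [255,0,0,0,0,0,0.6],
  [255,0,0,0,0,0,0.8],
  [255,0,0,0,0,0,1],
])

```text
clock: 12.22
position: [0.4625, 0.02, 0.0916]
tool_rot: [[-0.857, 0.515, -0.002], [0.515, 0.857, 0.003], [0.003, 0.002, -1.0]]
force: [-3.1, 7.2, 5.8]
gripper_width: 0.0339
gripper_force: 59.0
```

```bash
python3 st.py
```

```text
12.32 Mz [ 0.123  0.019 -0.019] F [-2.9  7.2  6. ] pos [0.4626 0.02   0.0916] yaw 1.0326 j6 -1.238 w 0.0337 tau6 0.432
```

>>> play_rows([
  [255,0.0017,0.0013,-0.001,0,0,0.2],
  [255,0.0017,0.0013,-0.001,0,0,0.4],
  [255,0.0017,0.0013,-0.001,0,0,0.6],
  [255,0.0017,0.0013,-0.001,0,0,0.8],
  [255,0.0017,0.0013,-0.001,0,0,1],
])

```text
clock: 12.73
position: [0.4626, 0.0205, 0.0917]
tool_rot: [[-0.505, 0.863, 0.0], [0.863, 0.505, 0.002], [0.002, 0.001, -1.0]]
force: [0.2, 4.4, -0.0]
gripper_width: 0.0336
gripper_force: 59.8
```

```bash
python3 st.py
python3 - <<'E'
from h import *
im=cams.grab_frame("side");cv2.imwrite("raw_k1.png",im[:,:,::-1])
E
```

```text
12.83 Mz [ 0.073 -0.024  0.013] F [ 0.5  5.4 -0.1] pos [0.4626 0.0205 0.0917] yaw 0.5347 j6 -0.738 w 0.0333 tau6 0.529
```

```bash
sed -i 's/range(3)/range(5)/; s/i<2/i<4/' st.py
```

>>> play_rows([
  [255,0.0012,0.0007,0,0,0,0.08],
  [255,0.0012,0.0007,0,0,0,0.16],
  [255,0.0012,0.0007,0,0,0,0.24],
  [255,0.0012,0.0007,0,0,0,0.32],
  [255,0.0012,0.0007,0,0,0,0.4],
])

```text
clock: 13.3
position: [0.4627, 0.0208, 0.0917]
tool_rot: [[-0.329, 0.944, 0.0], [0.944, 0.329, 0.001], [0.001, 0.001, -1.0]]
force: [2.4, 3.5, -0.6]
gripper_width: 0.0337
gripper_force: 59.8
```

```bash
python3 st.py
```

```text
13.5 Mz [ 0.117  0.029 -0.079 -0.078  0.023] F [ 2.4  3.8 -1. ] pos [0.4627 0.0207 0.0918] yaw 0.3369 j6 -0.539 w 0.0335 tau6 0.007
```

>>> play_rows([
  [255,0,0,0,0,0,0.06],
  [255,0,0,0,0,0,0.12],
  [255,0,0,0,0,0,0.18],
  [255,0,0,0,0,0,0.24],
  [255,0,0,0,0,0,0.3],
])

```text
clock: 13.92
position: [0.4628, 0.0207, 0.0918]
tool_rot: [[-0.184, 0.983, 0.001], [0.983, 0.184, 0.001], [0.001, 0.001, -1.0]]
force: [2.6, 5.1, -1.9]
gripper_width: 0.0336
gripper_force: 59.7
```

```bash
python3 st.py
```

```text
14.12 Mz [0.187 0.14  0.132 0.098 0.097] F [ 2.2  5.3 -1.8] pos [0.4628 0.0208 0.0917] yaw 0.1867 j6 -0.389 w 0.0336 tau6 0.094
```

>>> play_rows([
  [255,0.001,0,0,0,0,0.04],
  [255,0.001,0,0,0,0,0.08],
  [255,0.001,0,0,0,0,0.12],
  [255,0.001,0,0,0,0,0.16],
  [255,0.001,0,0,0,0,0.2],
])

```text
clock: 14.53
position: [0.4628, 0.0209, 0.0918]
tool_rot: [[-0.084, 0.996, 0.001], [0.996, 0.084, 0.0], [-0.0, 0.001, -1.0]]
force: [3.7, 2.7, -3.6]
gripper_width: 0.0335
gripper_force: 59.8
```

```bash
python3 st.py
```

```text
14.73 Mz [0.271 0.268 0.22  0.159 0.262] F [ 4.3  3.5 -3.1] pos [0.4628 0.0209 0.0918] yaw 0.0851 j6 -0.286 w 0.0336 tau6 0.216
```

>>> play_rows([
  [255,0.001,0,0,0,0,0.04],
  [255,0.001,0,0,0,0,0.08],
  [255,0.001,0,0,0,0,0.12],
  [255,0.001,0,0,0,0,0.16],
  [255,0.001,0,0,0,0,0.2],
])

```text
clock: 15.15
position: [0.4629, 0.021, 0.0918]
tool_rot: [[0.017, 1.0, 0.001], [1.0, -0.017, -0.001], [-0.001, 0.001, -1.0]]
force: [5.6, 1.2, -5.2]
gripper_width: 0.0335
gripper_force: 60.0
```

```bash
python3 st.py
```

```text
15.35 Mz [0.295 0.3   0.22  0.223 0.212] F [ 5.2  1.2 -4.8] pos [0.4629 0.021  0.0918] yaw -0.0157 j6 -0.184 w 0.0336 tau6 0.23
```

>>> play_rows([
  [255,0,0.0012,0.001,0,0,0.04],
  [255,0,0.0012,0.001,0,0,0.08],
  [255,0,0.0012,0.001,0,0,0.12],
  [255,0,0.0012,0.001,0,0,0.16],
  [255,0,0.0012,0.001,0,0,0.2],
])

```text
clock: 15.77
position: [0.4631, 0.0211, 0.0917]
tool_rot: [[0.117, 0.993, 0.0], [0.993, -0.117, -0.0], [-0.0, 0.0, -1.0]]
force: [0.4, -0.8, 4.0]
gripper_width: 0.0337
gripper_force: 60.7
```

```bash
python3 st.py
```

```text
15.97 Mz [0.095 0.056 0.16  0.118 0.091] F [ 0.1 -1.1  4.8] pos [0.4632 0.0211 0.0916] yaw -0.1152 j6 -0.084 w 0.0333 tau6 0.11
```

>>> play_rows([
  [255,0,0,0,0,0,0.04],
  [255,0,0,0,0,0,0.08],
  [255,0,0,0,0,0,0.12],
  [255,0,0,0,0,0,0.16],
  [255,0,0,0,0,0,0.2],
])

```text
clock: 16.38
position: [0.4632, 0.0211, 0.0916]
tool_rot: [[0.215, 0.977, 0.0], [0.977, -0.215, -0.0], [-0.0, 0.001, -1.0]]
force: [-0.5, -0.4, 5.4]
gripper_width: 0.0333
gripper_force: 60.8
```

```bash
python3 st.py
```

```text
16.58 Mz [0.061 0.042 0.052 0.013 0.031] F [ 0.  -0.4  5.1] pos [0.4633 0.0212 0.0916] yaw -0.2153 j6 0.016 w 0.0335 tau6 0.038
```

The torque peaked at about 0.30 near yaw −0.05 and then fell, which is the first click. The next are due near −0.57 and −1.09.

>>> play_rows([
  [255,0,0,0,0,0,0.08],
  [255,0,0,-0.0005,0,0,0.16],
  [255,0,0,-0.0005,0,0,0.24],
  [255,0,0,-0.0005,0,0,0.32],
  [255,0,0,-0.0005,0,0,0.4],
])

```text
clock: 17.0
position: [0.4634, 0.0212, 0.0917]
tool_rot: [[0.405, 0.914, 0.001], [0.914, -0.405, -0.001], [-0.0, 0.001, -1.0]]
force: [1.5, -0.0, 2.0]
gripper_width: 0.0333
gripper_force: 60.6
```

```bash
python3 st.py
```

```text
17.2 Mz [0.238 0.185 0.132 0.115 0.084] F [ 1.8 -0.9  2.2] pos [0.4634 0.0212 0.0917] yaw -0.4142 j6 0.215 w 0.0337 tau6 0.145
```

>>> play_rows([
  [255,0,0,0,0,0,0.04],
  [255,0,0,0,0,0,0.08],
  [255,0,0,0,0,0,0.12],
  [255,0,0,0,0,0,0.16],
  [255,0,0,0,0,0,0.2],
])

```text
clock: 17.62
position: [0.4634, 0.0212, 0.0917]
tool_rot: [[0.494, 0.869, 0.001], [0.869, -0.494, -0.001], [0.0, 0.001, -1.0]]
force: [4.2, -1.3, 1.1]
gripper_width: 0.0337
gripper_force: 60.5
```

```bash
python3 st.py
```

```text
17.82 Mz [0.371 0.257 0.234 0.18  0.218] F [ 4.5 -2.5  0.9] pos [0.4634 0.0212 0.0917] yaw -0.5152 j6 0.316 w 0.0333 tau6 0.228
```

>>> play_rows([
  [255,0,0,0,0,0,0.04],
  [255,0,0,0,0,0,0.08],
  [255,0,0,0,0,0,0.12],
  [255,0,0,0,0,0,0.16],
  [255,0,0,0,0,0,0.2],
])

```text
clock: 18.23
position: [0.4635, 0.0211, 0.0917]
tool_rot: [[0.578, 0.816, 0.001], [0.816, -0.578, -0.0], [0.0, 0.001, -1.0]]
force: [4.0, -1.7, 0.8]
gripper_width: 0.0339
gripper_force: 60.4
```

```bash
python3 st.py
```

```text
18.43 Mz [0.212 0.155 0.151 0.128 0.089] F [ 4.7 -2.5  0.7] pos [0.4635 0.0211 0.0917] yaw -0.6155 j6 0.416 w 0.0336 tau6 0.14
```

The second click came near −0.57 as predicted. I'm turning about 0.2 rad on to the middle of the window, before the third.

>>> play_rows([
  [255,0,0,0,0,0,0.1],
  [255,0,0,0,0,0,0.2],
  [255,0,0,0,0,0,0.3],
  [255,0,0,0,0,0,0.4],
  [255,0,0,0,0,0,0.4],
])

```text
clock: 18.85
position: [0.4636, 0.021, 0.0917]
tool_rot: [[0.729, 0.684, 0.002], [0.684, -0.729, -0.0], [0.001, 0.002, -1.0]]
force: [5.7, -2.4, 0.3]
gripper_width: 0.0338
gripper_force: 60.4
```

```bash
python3 st.py
```

```text
19.05 Mz [-0.025  0.026  0.026  0.017  0.057] F [ 5.4 -2.7  0.3] pos [0.4636 0.0211 0.0917] yaw -0.8158 j6 0.616 w 0.0336 tau6 0.035
```

>>> play_rows([
  [180,0,0,0,0,0,0],
  [100,0,0,0,0,0,0],
  [0,0,0,0,0,0,0],
  [0,0,0,0,0,0,0],
  [0,0,0,0,0,0,0],
])

```text
clock: 19.47
position: [0.4619, 0.0217, 0.0908]
tool_rot: [[0.728, 0.686, -0.003], [0.686, -0.728, 0.001], [-0.001, -0.002, -1.0]]
force: [0.4, 0.2, -0.2]
gripper_width: 0.0801
gripper_force: 0.0
```

>>> play_rows([
  [0,0,0,0,0,0,0],
  [0,0,0,-0.03,0,0,0],
  [0,0,0,-0.1,0,0,0],
  [0,0,0,-0.18,0,0,0],
  [0,0,0,-0.26,0,0,0],
])

```text
clock: 19.88
position: [0.4619, 0.0217, 0.2222]
tool_rot: [[0.728, 0.686, -0.003], [0.686, -0.728, 0.001], [-0.002, -0.002, -1.0]]
force: [0.5, 0.2, -0.3]
gripper_width: 0.0855
gripper_force: 0.0
```

```bash
python3 st.py
python3 - <<'E'
from h import *
save("side","s3",(290,130,410,250),5)
E
```

```text
20.08 Mz [-0.041  0.    -0.061  0.006 -0.037] F [ 1.  -0.1  1.1] pos [0.4635 0.0213 0.2227] yaw -0.815 j6 0.616 w 0.0852 tau6 0.0
```

View pics/s3.png

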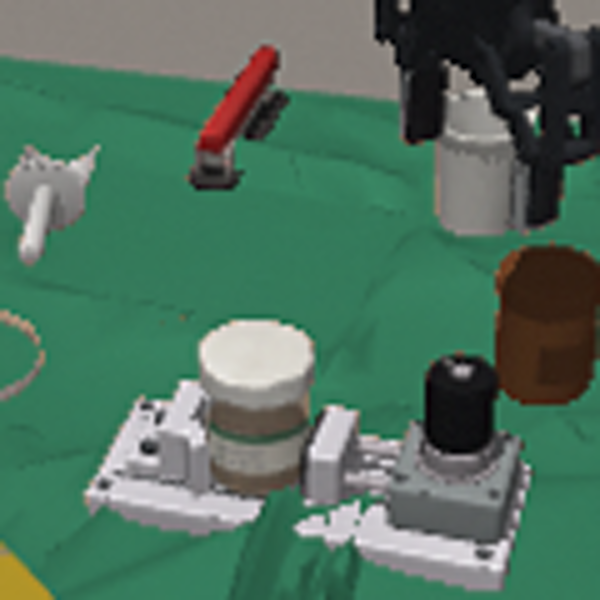

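The jar at (255,405) stands upright, held between the V at (185,440) and the jaw at (330,455). The gripper is clear of it, and the stapler, beaker and brown jar look undisturbed. I'm handing in.

```bash
python3 -c "
from bench import r
print(r.close_job())"
```

```text
the job is handed in; nothing more can be done
None
```

The jar stands upright, held in the V; I tightened the knob through two ratchet clicks by the torque readings, let go with the gripper clear, and handed the job in at about 20 s.

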